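# Pop the label printer's paper cover by its hidden release plate

## Task

The label printer on the counter needs a new roll: feel along the row of four square plates in its flat top panel for the one that sits a little sunk and gives way, and press it fully home with the fingertips so that the paper cover pops open. The other three plates are fixed blanks. Let the cover spring up by itself without touching it, pick nothing up, and leave everything else on the counter where it stands.

Things in the scene. Friction and masses are not known exactly. Their poses are not given: they have to be found in the camera images.
- printer: Grey plastic label printer, fixed to the counter, 280 x 280 mm, 100 mm high. Origin at the centre of its underside; own x points away from the robot's side, own y along the row of plates, z up. The nearer half of its top (own x -140 to -10 mm) is a flat level panel, the farther half (own x -2 to 138 mm) the paper cover, level with the panel within 1 mm when shut.
- panel_mid (a point): Point on the panel's top surface (100 mm above the counter), middle of the row of plates, axes parallel to the printer's. Four 50 mm square wells lie along its y axis: centres at y = -87, -29, 29, 87 mm, x = 0, each with a 48 mm square grey plate. Three are fixed blanks flush with the panel; one, in a different well each time, is the release. The cover's front edge is at x = 73 mm.
- release (a joint): Push of the release plate in m: 0 untouched, 0.006 fully home. Untouched, its top lies 3 mm below the panel; fully home, 9 mm below, where it stops hard. It takes about 3 to 5 N, has friction and no return spring, and stays where it is left. It has the same colour as the blanks: known only by being sunk and by giving way.
- cover (a joint): Opening angle of the paper cover in rad: 0 shut, about 0.30 popped open. Linked to the release plate (about 0.05 rad per mm of push). The hinge is along the printer's far edge; the edge nearer the plates rises, about 40 mm when popped.
- cover_edge (a point): Middle of the top of the paper cover's front edge, the edge nearer the plates that rises. The cover is a grey plastic flap 139 mm deep, 276 mm wide, 14 mm thick. Not to be touched.
- tumbler: Bystander: steel drinking tumbler with a black lid and side handle, 72 mm across, 152 mm tall, origin under its centre.
- jar_tall: Bystander: amber glass jar, 52 mm across, 100 mm tall, origin under its centre.
- jar_low: Bystander: clear glass jar with black cap, 60 mm across, 70 mm tall, origin under its centre.
- spice_can: Bystander: can with a white paper label and white lid, 56 mm across, 90 mm tall, origin under its centre.
- handset: Bystander: black remote handset lying flat, 45 x 140 x 18 mm, origin under its centre.
- label_roll: Bystander: spare white label roll standing on its end face, 66 mm across, 40 mm tall with a 28 mm hole, origin under its centre.

How it is judged:
By the outcome, as a careful person would: the job done as asked, in the order asked, and still so for the second after the job is handed in, with the robot touching nothing.
It also fails if it takes over 48 s, if anything falls off the work surface, if the arm or the gripper's body presses on something with over 40 N, if the wrist force passes 120 N, or if a joint passes its speed limit or range.

## Robot

A 6-joint arm with a two-finger parallel gripper is mounted at the origin on the work surface. World frame = base frame: x ahead of the robot, y to its left, z up, the work surface at z = 0. Lengths are in m, angles in rad, forces in N, time in s.
With the tool pointing down it reaches from about 0.275 to 0.75 m from the base axis. Payload 10.2 kg.
Tool frame: the origin (TCP) lies between the finger pads; the fingertips stand 19 mm ahead of it and the grasp point (between the pads) is the TCP; z points along the fingers, x is the direction in which the jaws open and shut, and the axes are right-handed (so a half turn about z gives the same grasp; the last joint's range is limited). The gripper opens to 85 mm and grips with 20 to 120 N. Pads are 22 mm wide; open, the fingers measure 114 mm over their backs; the gripper's body (76 mm by 85 mm) begins 54 mm behind the grasp point. The pads swing forward as they close: fully open they stand 13 mm farther back than shut.
Start: joints at [0.946, 0.313, 1.498, -0, 1.331, -0.223], TCP at [0.205, 0.483, 0.25] pointing down, gripper open.
Joint ranges: [-2.94, 2.94], [-0.97, 2.17], [0.19, 2.56], [-1.23, 4.37], [0.02, 3.11], [-2.88, 2.88]. Speed limits (rad/s): [2.39, 2.39, 3.01, 3.14, 3.14, 3.14].

## Interface

Orientations are given as [roll, pitch, yaw] about the fixed x, y, z axes, in that order (R = Rz(yaw) Ry(pitch) Rx(roll)).
In Python, from bench import get_obs, viewer, workorder, finder gives the robot as it stands. The module is installed in compiled form; this text tells all that it offers.
- The arm moves only by the shell command python3 -m creep 'ROWS' [OPENING]. ROWS is JSON, a list of rows, each a list of 4 numbers: the shift along the world's x, y, z in mm, then the turn about the world's z in rad. In form: [[dx, dy, dz, roll], ...]. A call has 1 to 5 rows; each row shifts and turns the commanded pose from where the row before left it; what a row does not reach is not made up. A row lasts 1/8 s, in which the tool goes at most 62.5 mm and 10.7 degrees, less where a joint would pass 70% of its speed; a pose out of reach is approached as far as the arm can. A call is refused whole if a number of a shift passes 62.5 or a number of a turn 0.188, either way. A call with a gripper value outside its range is refused whole. OPENING is the opening, from 0 (shut) to 1 (fully open), set as the call begins (- or left out, the last holds). The fingers move at their own pace and stop on an object; the grip force is fixed at half the most. Time passes only in rows, so rows that do not move let the fingers close. It gives the time, the measured TCP pose, the force and the opening at its end, in the units of the state.
- get_obs(): the state, without advancing time (a new reading comes with each control period).
- viewer.camera(name): name is "scene" or "top" or "wrist"; returns a dict with "image" (400x640x3 uint8, red, green, blue), "vfov" (degrees; the focal length in pixels is half the picture's height over the tangent of half this angle, whatever the lens; pixels are square), "cx", "cy" (the principal point, pixels), "dist_coeffs" ([k1, k2, p1, p2, k3] as OpenCV has them; the pictures are not rectified), "extrinsics" (4x4, takes a point from camera to world coordinates). Camera axes: x right, y up, looking along -z (the intrinsics and any distortion apply to the point x, -y, -z); pixel columns grow to the right and rows downward; lengths in m; the calibration is good to about 2 mm. A picture is of the moment at which its call begins. There is no depth.
- workorder.sign_off(): hands the job in, once; it reports no verdict.
Trained networks look in a picture, given as the dict that the camera call returned (one of the last four; its "shot" number tells which), for a name from the list of things; names that differ only in an ending like _2 or _b are one class to them, and where a whole thing is asked for, a point or a joint stands for the part that bears it (a point fixed in the world has none). Each returns a list of dicts, best first, with "p" (0 to 1); they miss things now and then, are a little off and sometimes report something else, mostly with a low value. They report only what shows in the picture. A call takes as long as a camera call.
- finder.search_frame(picture, name): "at" ([x, y, z] in m, in the coordinates of the camera as it stood for that picture, good to about 4 mm: the middle of the surface that is visible of it).
- finder.outline_of(picture, name): "mask" (400x640 bool, what is visible of it).
- finder.spot_point(picture, name): "at" ([x, y, z] in m, in the coordinates of the camera as it stood for that picture, good to about 4 mm: a listed point, or the origin of a listed thing).
The state is a dict: "clock": time; "q": joint angles; "dq": joint speeds; "tau": joint torques, N m; "eef_pos": TCP position; "eef_rot": TCP orientation; "ft_force": force on the tool from outside, world axes, zero at the start; "ft_torque": the same for the moment, N m; "gripper_width": finger opening in m.
Only numpy, scipy, OpenCV 4.12 (cv2) and the standard library are available. Lean on these libraries where they do the work, as an engineer would, in place of code of your own. Each camera call takes 0.05 s, during which the arm holds its last target.

## Working session

There is one attempt and no reset: what is moved stays moved. The work goes in short steps, Python scripts to look and compute and a shell command to move; the robot and the scene stay as the last step left them, time stands still between calls to the robot, and variables do not carry over. Pictures are saved under pics/ and viewed, and the job is handed in when it is done.

```bash
mkdir -p pics; cat > h.py <<'E'
from bench import get_obs, viewer, workorder, finder
import numpy as np, cv2
def w(c,p): return (np.array(c["extrinsics"])@np.r_[p,1])[:3]
def save(c,n): cv2.imwrite("pics/"+n,c["image"][:,:,::-1])
E
python3 - <<'E'
from h import *
np.set_printoptions(precision=4,suppress=True)
o=get_obs(); print(o["clock"],o["eef_pos"],o["eef_rot"],o["ft_force"],o["gripper_width"])
for n in ["scene","top"]:
    c=viewer.camera(n); save(c,n+"0.png")
    for k in ["panel_mid","printer","cover_edge"]:
        for r in finder.spot_point(c,k)[:2]: print(n,k,r["p"],w(c,r["at"]))
    if n=="top":
        for k in ["tumbler","jar_tall","jar_low","spice_can","handset","label_roll"]:
            for r in finder.spot_point(c,k)[:1]: print(n,k,r["p"],w(c,r["at"]))
E
```

```text
0.0 [0.2052 0.483  0.2497] [-3.1413  0.0012  1.169 ] [0.5472 0.0354 0.2603] 0.08537799077908893
scene panel_mid 0.93 [0.5279 0.0464 0.1015]
scene printer 0.71 [0.5972 0.0222 0.0003]
scene cover_edge 0.8 [0.5982 0.0166 0.1025]
top panel_mid 0.96 [0.526  0.0432 0.1013]
top printer 0.94 [ 0.5953  0.0216 -0.002 ]
top cover_edge 0.61 [0.5907 0.0229 0.1014]
top tumbler 0.92 [0.5856 0.2813 0.0015]
top jar_tall 0.73 [ 0.5965  0.0201 -0.0028]
top jar_low 0.59 [ 0.437  -0.1618 -0.001 ]
top spice_can 0.95 [ 0.5449 -0.1721  0.0025]
top handset 0.7 [ 0.4242  0.165  -0.0014]
top label_roll 0.68 [ 0.375  -0.0007 -0.0002]
```

View pics/scene0.png

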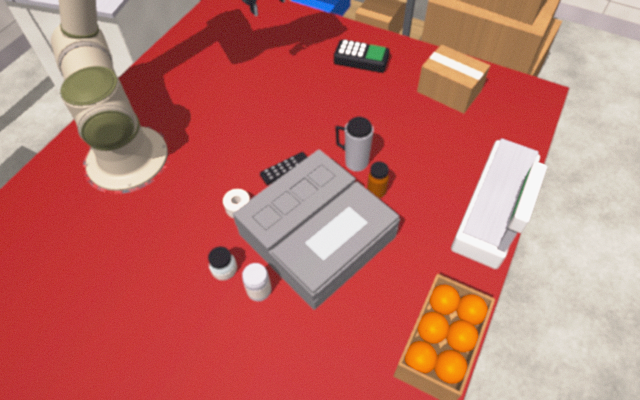

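View pics/top0.png

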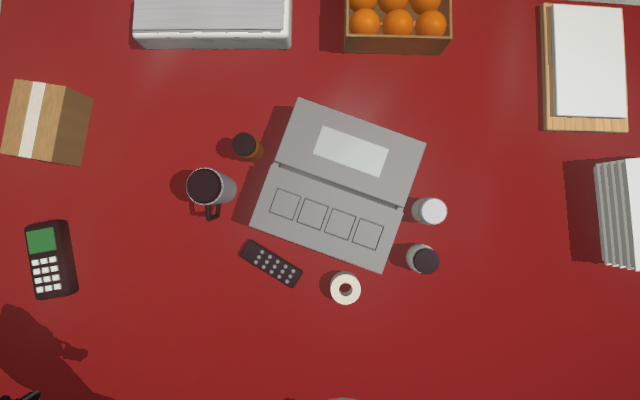

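Scene shows the printer mid-table with plates running from (267,217) to (321,176). In the top view, the plates are at about (285,204), (313,214), (341,223) and (368,234); the tumbler is at (207,188) and the cans are at (430,211) and (423,260). Next I measure the plates and zoom in.

```bash
cat >> h.py <<'E'
def ray(c,px,z):
    f=200/np.tan(np.radians(c["vfov"])/2)
    K=np.array([[f,0,c["cx"]],[0,f,c["cy"]],[0,0,1]])
    u=cv2.undistortPoints(np.array(px,float).reshape(-1,1,2),K,np.array(c["dist_coeffs"],float)).reshape(-1,2)
    E=np.array(c["extrinsics"]); d=np.c_[u[:,0],-u[:,1],-np.ones(len(u))]@E[:3,:3].T
    return E[:3,3]+d*((z-E[2,3])/d[:,2])[:,None]
def proj(c,P):
    f=200/np.tan(np.radians(c["vfov"])/2)
    K=np.array([[f,0,c["cx"]],[0,f,c["cy"]],[0,0,1]])
    E=np.linalg.inv(np.array(c["extrinsics"])); q=np.c_[P,np.ones(len(P))]@E.T
    return cv2.projectPoints(q[:,:3]*[1,-1,-1],np.zeros(3),np.zeros(3),K,np.array(c["dist_coeffs"],float))[0].reshape(-1,2)
E
python3 - <<'E'
from h import *
np.set_printoptions(precision=4,suppress=True)
c=viewer.camera("top")
print(ray(c,[[285,204],[313,214],[341,223],[368,234]],.1))
print(ray(c,[[250,227],[383,273],[298,97],[426,143]],.1), np.array(c["extrinsics"])[:3,3])
cv2.imwrite("pics/topz.png",cv2.resize(c["image"][160:285,235:415,::-1],None,fx=4.4,fy=4.4,interpolation=cv2.INTER_CUBIC))
c=viewer.camera("scene")
cv2.imwrite("pics/scenez.png",cv2.resize(c["image"][145:255,225:365,::-1],None,fx=5,fy=5,interpolation=cv2.INTER_CUBIC))
E
```

```text
[[ 0.5531  0.1275  0.1   ]
 [ 0.5343  0.0718  0.1   ]
 [ 0.5174  0.0163  0.1   ]
 [ 0.4966 -0.0374  0.1   ]]
[[ 0.5065  0.196   0.1   ]
 [ 0.4201 -0.0681  0.1   ]
 [ 0.7676  0.1058  0.1   ]
 [ 0.6792 -0.1513  0.1   ]] [0.5505 0.0526 0.8678]
```

View pics/topz.png

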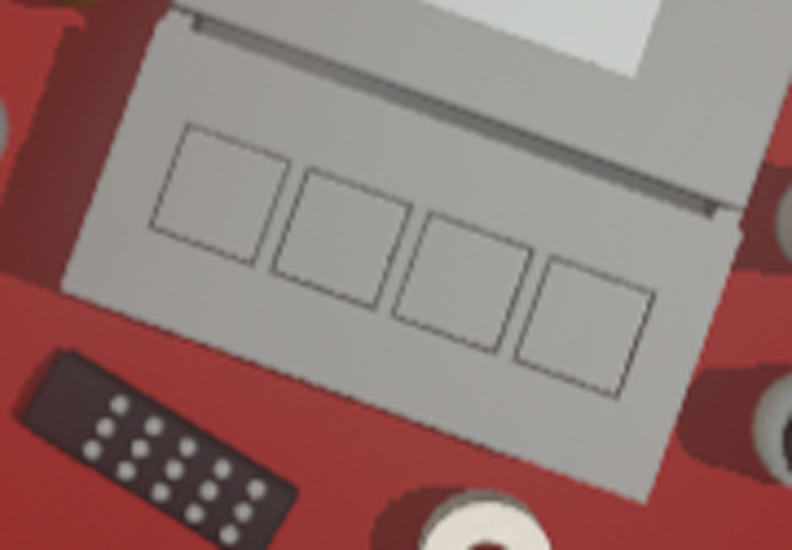

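View pics/scenez.png

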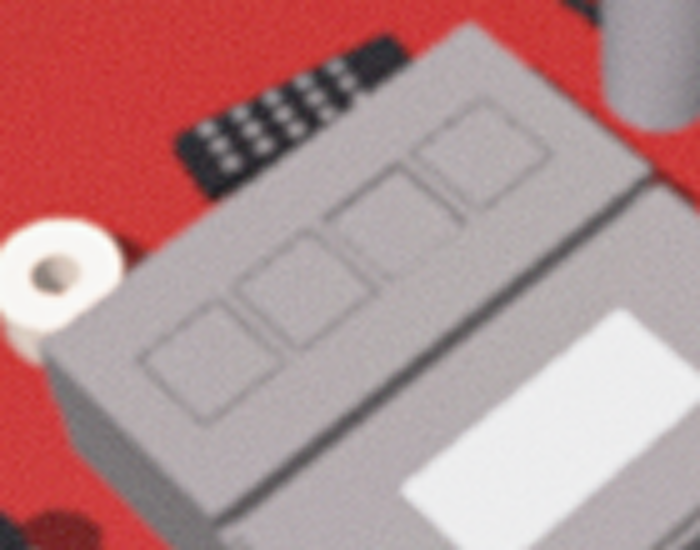

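The scene zoom shows darker, deeper edges on the second plate from the tumbler side (zoom 395,220), so well y=+29 is the likely release. I'll go above it with the fingers shut and aligned, then look and feel.

```bash
python3 -m creep '[[33,-41,0,0.02],[33,-41,0,0.02],[33,-41,0,0.02],[33,-41,0,0.012],[33,-41,0,0]]' 0 && python3 -m creep '[[33,-41,0,0],[33,-41,0,0],[33,-41,0,0],[33,-41,0,0],[0,0,0,0]]'
python3 - <<'E'
from h import *
np.set_printoptions(precision=4,suppress=True)
o=get_obs(); print(o["clock"],o["eef_pos"],o["eef_rot"],o["ft_force"],o["gripper_width"])
c=viewer.camera("wrist"); save(c,"w1.png")
for r in finder.spot_point(c,"panel_mid")[:2]: print(r["p"],w(c,r["at"]))
E
```

```text
clock: 1.42
eef_pos: [0.3712, 0.2767, 0.2505]
eef_rot: [3.141, -0.0, 1.241]
ft_force: [0.2, 0.7, -0.4]
gripper_width: 0.0002
clock: 2.05
eef_pos: [0.5038, 0.1117, 0.2499]
eef_rot: [-3.142, 0.0, 1.237]
ft_force: [-1.3, 0.4, 0.0]
gripper_width: 0.0004
2.05 [0.5038 0.1117 0.2499] [-3.1415  0.0004  1.2371] [-1.2985  0.4025  0.044 ] 0.00042903314022582254
0.76 [0.5221 0.0455 0.0988]
```

View pics/w1.png

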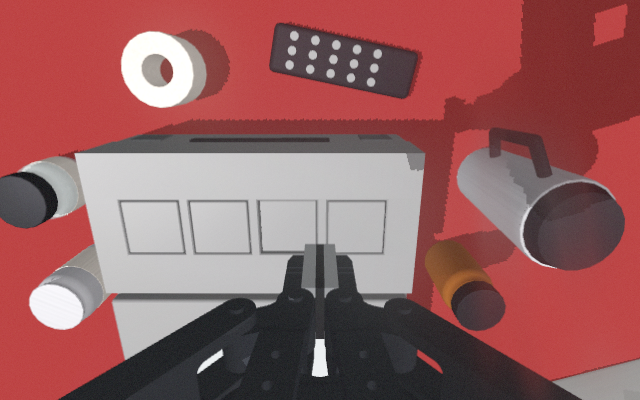

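The wrist view shows the third plate from the left, at about (288,226), with a thicker shadow line. It is the same plate (y=+29), so I'll refine its centre.

```bash
python3 - <<'E'
from h import *
np.set_printoptions(precision=4,suppress=True)
c=viewer.camera("wrist")
print(ray(c,[[152,227],[219,227],[288,227],[357,227]],.1))
print(get_obs()["eef_pos"])
E
```

```text
[[ 0.4955 -0.0352  0.1   ]
 [ 0.5142  0.0194  0.1   ]
 [ 0.5334  0.0755  0.1   ]
 [ 0.5526  0.1315  0.1   ]]
[0.5019 0.1147 0.2503]
```

```bash
python3 -m creep '[[32,-41,0,0],[0,0,-40,0],[0,0,-40,0],[0,0,-25,0],[0,0,0,0]]' 0; python3 - <<'E'
from h import *
np.set_printoptions(precision=4,suppress=True)
o=get_obs(); print(o["eef_pos"],o["eef_rot"],o["ft_force"])
c=viewer.camera("wrist"); save(c,"w2.png")
c=viewer.camera("scene")
cv2.imwrite("pics/s2.png",cv2.resize(c["image"][125:265,215:395,::-1],None,fx=4,fy=4,interpolation=cv2.INTER_CUBIC))
E
```

```text
clock: 2.82
eef_pos: [0.5332, 0.0743, 0.1442]
eef_rot: [-3.138, 0.001, 1.243]
ft_force: [-0.2, 0.9, 0.8]
gripper_width: -0.0
[0.5332 0.0743 0.1442] [-3.1385  0.0007  1.2426] [-0.2     0.9012  0.7588]
```

View pics/w2.png

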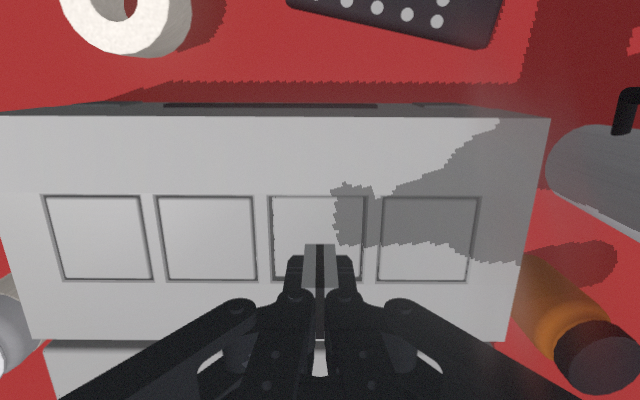

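View pics/s2.png

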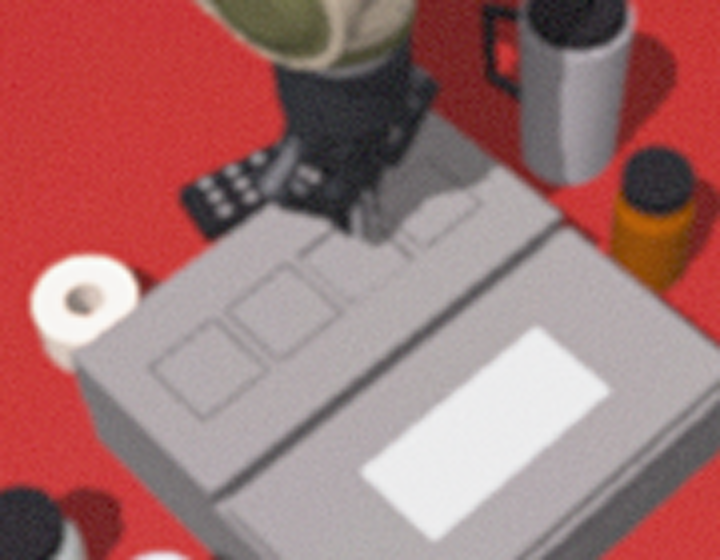

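Fingers are above the third plate (wrist pixels 270–365 × 195–280), and the cover is still shut. I'll go down gently and feel for contact.

```bash
python3 -m creep '[[0,0,-14,0],[0,0,-9,0],[0,0,-2,0],[0,0,0,0]]' ; python3 -m creep '[[0,0,-2,0],[0,0,0,0]]'; python3 -m creep '[[0,0,-2,0],[0,0,0,0]]'; python3 -m creep '[[0,0,-1,0],[0,0,0,0]]'
```

```text
clock: 3.42
eef_pos: [0.5344, 0.0732, 0.1203]
eef_rot: [3.142, -0.0, 1.241]
ft_force: [0.5, 0.2, -0.4]
gripper_width: -0.0
clock: 3.68
eef_pos: [0.5343, 0.0732, 0.1183]
eef_rot: [3.142, 0.0, 1.241]
ft_force: [0.4, 0.1, 0.3]
gripper_width: -0.0001
clock: 3.92
eef_pos: [0.5343, 0.0732, 0.1162]
eef_rot: [-3.141, 0.0, 1.241]
ft_force: [-0.1, 0.2, -0.4]
gripper_width: -0.0
clock: 4.18
eef_pos: [0.5344, 0.0732, 0.1154]
eef_rot: [3.141, -0.0, 1.241]
ft_force: [-0.6, -0.8, 2.4]
gripper_width: -0.0002
```

Contact came at tip z≈0.0965, about 3 mm below the panel, so this is the sunk plate. Pressing in small steps.

```bash
python3 -m creep '[[0,0,-1,0],[0,0,-1,0],[0,0,0,0]]'; python3 -m creep '[[0,0,-1,0],[0,0,-1,0],[0,0,0,0]]';  python3 -m creep '[[0,0,-1,0],[0,0,0,0]]'; python3 -m creep '[[0,0,-0.5,0],[0,0,0,0]]'
```

```text
clock: 4.55
eef_pos: [0.5344, 0.0732, 0.1132]
eef_rot: [3.142, -0.0, 1.241]
ft_force: [-1.0, 0.6, 1.7]
gripper_width: 0.0
clock: 4.92
eef_pos: [0.5343, 0.0732, 0.1111]
eef_rot: [-3.142, -0.0, 1.241]
ft_force: [0.6, -0.1, 1.8]
gripper_width: 0.0001
clock: 5.18
eef_pos: [0.5343, 0.0732, 0.1102]
eef_rot: [3.142, -0.0, 1.241]
ft_force: [-0.2, 0.1, 1.3]
gripper_width: 0.0001
clock: 5.42
eef_pos: [0.5344, 0.0732, 0.1101]
eef_rot: [3.141, 0.0, 1.241]
ft_force: [-0.5, 1.0, 5.8]
gripper_width: -0.0001
```

Force is rising at 0.1101, which is the expected hard stop. One more firm push to make sure it's home.

```bash
python3 -m creep '[[0,0,-0.5,0],[0,0,0,0]]'; python3 -m creep '[[0,0,-0.5,0],[0,0,0,0]]'; python3 - <<'E'
from h import *
c=viewer.camera("scene")
cv2.imwrite("pics/s3.png",cv2.resize(c["image"][125:265,215:395,::-1],None,fx=4,fy=4,interpolation=cv2.INTER_CUBIC))
for r in finder.spot_point(c,"cover_edge")[:2]: print(r["p"],w(c,r["at"]))
E
```

```text
clock: 5.68
eef_pos: [0.5344, 0.0732, 0.11]
eef_rot: [3.141, 0.0, 1.241]
ft_force: [-3.3, 0.1, 10.0]
gripper_width: 0.0003
clock: 5.92
eef_pos: [0.5344, 0.0732, 0.11]
eef_rot: [3.141, -0.0, 1.241]
ft_force: [-4.7, -0.9, 13.1]
gripper_width: -0.0001
0.97 [0.60358365 0.0141057  0.14582107]
```

View pics/s3.png

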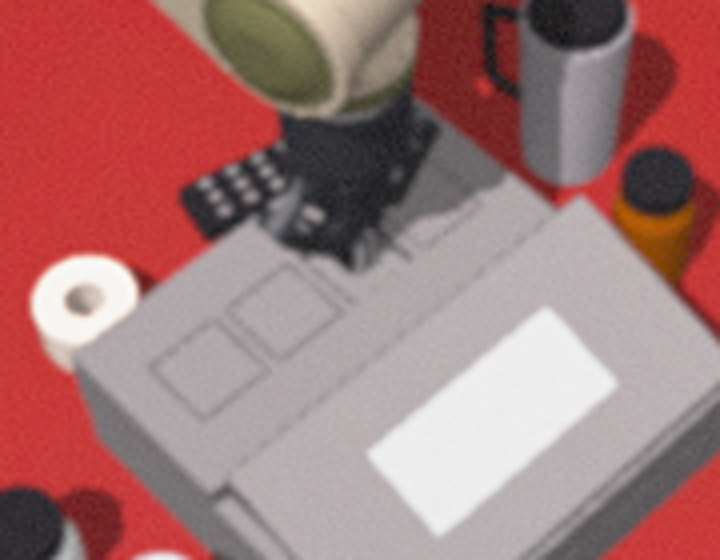

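The cover front edge has lifted to z≈0.145, visible along (240,470)–(580,210). The plate is hard home at 13 N. Retreating straight up.

```bash
python3 -m creep '[[0,0,4,0],[0,0,20,0],[0,0,40,0],[0,0,40,0],[0,0,40,0]]'; python3 -m creep '[[-20,20,0,0],[-30,40,0,0],[-30,40,0,0],[0,0,0,0],[0,0,0,0]]'; python3 - <<'E'
from h import *
np.set_printoptions(precision=4,suppress=True)
for n in ["scene","top"]:
    c=viewer.camera(n); save(c,n+"4.png")
    for k in ["cover_edge","tumbler","jar_tall","jar_low","spice_can","handset","label_roll"]:
        for r in finder.spot_point(c,k)[:1]: print(n,k,r["p"],w(c,r["at"]))
print(get_obs()["ft_force"])
E
```

```text
clock: 6.65
eef_pos: [0.5341, 0.0732, 0.2538]
eef_rot: [-3.141, 0.0, 1.241]
ft_force: [-0.2, 0.1, -0.3]
gripper_width: 0.0001
clock: 7.28
eef_pos: [0.4546, 0.1729, 0.2527]
eef_rot: [3.141, 0.0, 1.241]
ft_force: [-0.4, -0.6, -0.0]
gripper_width: -0.0001
scene cover_edge 0.74 [0.6009 0.0131 0.1426]
scene tumbler 0.86 [0.5823 0.2791 0.0058]
scene jar_tall 0.7 [0.6699 0.2162 0.0008]
scene jar_low 0.88 [ 0.4401 -0.1632  0.0017]
scene spice_can 0.76 [ 0.5426 -0.1711  0.004 ]
scene handset 0.74 [ 0.4234  0.1648 -0.0022]
scene label_roll 0.96 [ 0.3727 -0.0003 -0.0006]
top cover_edge 0.83 [0.6023 0.0201 0.1441]
top tumbler 0.69 [0.5893 0.2818 0.0012]
top jar_tall 0.83 [ 0.674   0.2082 -0.001 ]
top jar_low 0.78 [ 0.4395 -0.1588  0.0003]
top spice_can 0.93 [ 0.5418 -0.1682 -0.0017]
top handset 0.67 [ 0.4219  0.1659 -0.0007]
top label_roll 0.85 [ 0.3734 -0.001   0.002 ]
[-0.5255  0.0946  0.2204]
```

View pics/scene4.png

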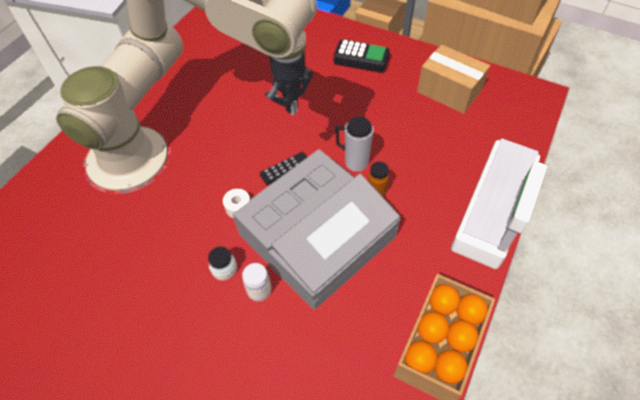

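View pics/top4.png

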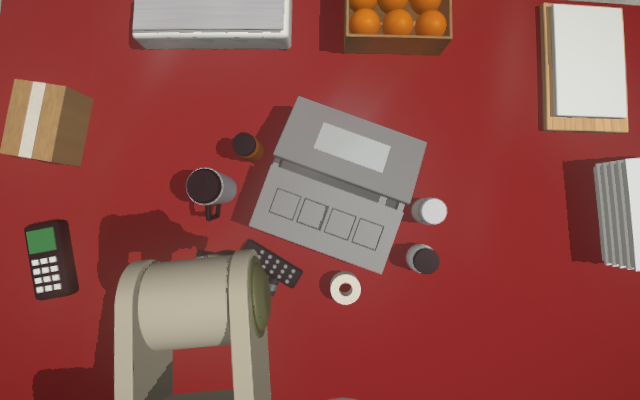

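The cover is open (front edge around top (340,185)), the pressed plate at (313,214) is deeply sunk, the bystanders have not moved and the arm is clear.

```bash
python3 -c "
from h import *
print(workorder.sign_off())"
```

```text
the job is handed in; nothing more can be done
None
```

I pressed the release plate fully home, the paper cover popped open by itself, and I handed the job in at about 7.5 s on the robot's clock.

- **Which plate:** the release was the one at y = +29 mm, second from the tumbler side. The pictures showed it sunk, and the shut fingertips touched it about 3 mm below the panel.
- **Pressing:** it gave way for about 6 mm at roughly 2 N, a little under the stated 3–5 N. It then stopped hard 9 mm below the panel, where the force rose to 13 N.
- **Last checks:** after the arm withdrew, both cameras put the cover's front edge at z ≈ 0.143 m, up from about 0.102 m. The wrist force was near zero. The bystanders stood where they were, within the networks' few mm of error.
- **One check that disagreed:** the first top picture placed `jar_tall` at the printer. That was a wrong detection, because the jar is at the same pixel position in the top pictures from before and after.

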